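# Slide the tub between the honey jars onto its mat

### The arm

A 6-joint arm with a two-finger parallel gripper is mounted at the origin on a cart in front of the work surface, level with it; the furniture and walls round the work are solid. World frame = base frame: x ahead of the robot, y to its left, z up, the work surface at z = 0. Lengths are in m, angles in degrees, forces in N, time in s.
With the tool pointing down it reaches from about 0.3 to 0.75 m from the base axis. Payload 8.5 kg.
Tool frame: the origin (TCP) lies on the centre line of the jaws, within the pads' length; the fingertips stand 17 mm ahead of it and the grasp point (between the pads) lies 2 mm behind it (env.tcp_to_tips is the distance from the TCP to the fingertips, in m); z points along the fingers, y is the line along which they close (so a half turn about z gives the same grasp; the last joint's range is limited). The gripper opens to 85 mm and grips with 20 to 120 N. Pads are 22 mm wide; open, the fingers measure 114 mm over their backs; the gripper's body (76 mm by 85 mm) begins 54 mm behind the grasp point. The pads swing forward as they close: fully open they stand 13 mm farther back than shut.
Start: joints at [50.747, 21.807, 74.336, -0, 83.858, -12.336], TCP at [0.249, 0.49, 0.248] pointing down, gripper open.
Joint ranges: [-178.18, 178.18], [-50.72, 133.34], [12.68, 142.11], [-81.47, 261.47], [9.98, 163.14], [-165.26, 165.26]. Speed limits (degrees/s): [136.94, 136.94, 180, 180, 180, 180].

### API

Orientations are given as a 3x3 rotation matrix whose columns are the frame's x, y, z axes.
In Python, from rig import env gives the robot as it stands. The module is installed in compiled form; this text tells all that it offers.
- The arm moves only by the shell command python3 -m pendant 'ROWS' [FORCE]. ROWS is JSON, a list of rows, each a list of 7 numbers: the opening, from 0 (shut) to 1 (fully open), then the shift along the tool's x, y, z in m, then the turn, a rotation vector about the tool's x, y, z in rad. A call has 1 to 5 rows; each row is the pose to reach, as a shift and turn from the pose commanded when the call began, along the tool's axes at that moment; what a row does not reach only later rows make up. A row lasts 1/8 s, in which the tool goes at most 62.5 mm and 10.7 degrees, less where a joint would pass 70% of its speed; a pose out of reach is approached as far as the arm can. A call with a gripper value outside its range is refused whole. The fingers move at their own pace and stop on an object; FORCE is the grip in N (left out, the last holds). Time passes only in rows, so rows that repeat a pose let the fingers close. It gives the time, the measured TCP pose, the force, the opening and the grip force at its end, in the units of the state.
- env.observe(): the state, without advancing time (a new reading comes with each control period).
- env.get_image(name): name is "scene" or "top"; returns a dict with "image" (384x512x3 uint8, blue, green, red), "fx", "fy", "cx", "cy" (pixels), "pose" (4x4, takes a point from camera to world coordinates). Camera axes: x right, y up, looking along -z (the intrinsics and any distortion apply to the point x, -y, -z); pixel columns grow to the right and rows downward; lengths in m; the calibration is good to about 2 mm. A picture is of the moment at which its call begins. There is no depth.
- env.close_job(): hands the job in; it is judged then, once.
Trained networks look in the newest picture that a camera, given by its name, has taken for a name from the list of things; names that differ only in an ending like _2 or _b are one class to them, and where a whole thing is asked for, a point or a joint stands for the part that bears it (a point fixed in the world has none). Each returns a list of dicts, best first, with "conf" (0 to 1); they miss things now and then, are a little off and sometimes report something else, mostly with a low value. They report only what shows in the picture. A call takes as long as a camera call. They do not tell look-alikes from the thing itself.
- env.find_in(camera, thing): "bbox" ([centre column, centre row, width, height] in pixels, round what is visible of it).
- env.trace(camera, thing): "mask" (384x512 bool, what is visible of it) and "bbox" ([centre column, centre row, width, height] in pixels, round what is visible of it).
- env.tip_of(camera, thing): "centre" ([column, row] in pixels: a listed point, or the origin of a listed thing).
The state is a dict: "time_s": time; "q": joint angles; "qvel": joint speeds; "joint_efforts": joint torques, N m; "position": TCP position; "tool_rot": TCP orientation; "ft_force": force on the tool from outside, world axes, zero at the start; "wrist_torque": the same for the moment, N m; "grip_width": finger opening in m; "gripper_force": force on a finger pad.
Only numpy, scipy, OpenCV 4.12 (cv2) and the standard library are available. Lean on these libraries where they do the work, as an engineer would, in place of code of your own. Each camera call takes 0.05 s, during which the arm holds its last target. There are 200 camera calls.

### The job

Push the small blue tub along the worktop, through the narrow gap between the two honey jars, and on until it stands in the middle of the round cork mat on the other side. Only push it with the fingers: it must stay upright on the worktop and never be lifted, the jars must not be rammed, and the other things round about stay where they are.

Things in the scene. Friction and masses are not known exactly. Their poses are not given: they have to be found in the camera images.
- tub: small blue plastic tub with a flat lid, 93 mm long (its y axis) and 55 mm wide (its x axis) at the lid's rim, 53 to 58 mm above the worktop; it is 60 mm tall and tapers down to a foot 78 mm by 42 mm. About 0.25 kg, loose on the worktop. Origin: centre of its underside. Both ends look the same. It starts on one side of the gap, roughly end-on to it.
- mat: thin round cork mat, 140 mm across, about 1 mm high with no edge to catch on, fixed to the worktop. Origin: its centre. It lies on the other side of the gap from the tub's start.
- gap (a point): point on the worktop midway between the two honey jars. Its y axis runs level through the gap (the way the tub has to pass, in one direction or the other), its x axis points from the nearer jar to the farther one. The free width between the jars' glass is 58 mm at its narrowest (5 to 28 mm above the worktop, where the tub is at most 50 mm wide) and 67 mm between their lids; the passage is about 70 mm deep with round sides.
- jar_near: low amber glass honey jar with a brass-coloured lid, 72 mm across and 58 mm tall, the one of the pair nearer to the robot; widest (72 mm) over its lower half, lid 63 mm across; it stands fast and does not give way. Origin: centre of its underside. The jar centres are 130 mm apart.
- jar_far: an identical honey jar on the far side of the gap; it stands fast too. Origin: centre of its underside. Wall cabinets hang over the back of the worktop from 0.48 m up, their fronts at x = 0.60 and the door handles (0.6 m up) at x = 0.56, about above this jar: keep the hand and wrist low there (0.1 m under the fingertips is enough to clear jars and tub).
- mug: bystander: white mug with green dots, about 80 mm wide and 101 mm tall, standing on a 6 mm high glass board that lies on the left of the worktop. Leave alone.
- pan_grip_dark: bystander: flat black pan grip, 66x119x11 mm. Leave alone.
- pan_grip_light: bystander: flat white pan grip, 66x119x11 mm. Leave alone.
- salt: bystander: salt shaker, 44 mm across and 90 mm tall. Leave alone.
- teaspoon: bystander: teaspoon, 139 mm long, lying on the glass board to the left. Leave alone.
Things that resemble listed ones, but are neither listed nor needed, are in the scene too. Leave any black or purple look-alike of the jar_near alone.

How it is judged (in metres and radians):
On the way:
1. the tub is in the gap between the jars (y of tub in the frame of gap between -0.03 and 0.03 m and x of tub in the frame of gap between -0.015 and 0.015 m), for 0.05 s.
At the end, for the whole second after the job is handed in: the tub has gone through the gap and stands upright and still on the worktop with its centre within 30 mm of the mat's centre (horizontal distance between tub and mat below 0.03 m and height (world z) of tub below 0.008 m and angle between tub's own z axis and vertical below 0.1 rad and linear speed of tub below 0.01 m/s); the robot touches nothing.
It fails at once if the tub is lifted more than 12 mm off the worktop (height (world z) of tub above 0.012 m).
It fails at once if the tub is tipped by more than 17 degrees (angle between tub's own z axis and vertical above 0.3 rad).
It fails at once if a jar is rammed with more than 20 N (contact force between any of jar_near, jar_far and anything else above 20 N).
It fails at once if a bystander is moved more than 30 mm (distance of any of mug, pan_grip_dark, pan_grip_light, salt, teaspoon from where it was at the start of the episode above 0.03 m).
It also fails if it takes over 48 s, if anything falls off the work surface, if the arm or the gripper's body presses on something with over 40 N, if the wrist force passes 120 N, or if a joint passes its speed limit or range.

## Working session

There is one attempt and no reset: what is moved stays moved. The work goes in short steps, Python scripts to look and compute and a shell command to move; the robot and the scene stay as the last step left them, time stands still between calls to the robot, and variables do not carry over. Pictures are saved under pics/ and viewed, at most 10 in all, crops included, and the job is handed in when it is done.

```bash
mkdir -p pics; cat > h.py <<'E'
import numpy as np, cv2
from rig import env
def ray(im,u,v,z):
    d=np.array([(u-im['cx'])/im['fx'],-(v-im['cy'])/im['fy'],-1.0])
    P=np.array(im['pose']);d=P[:3,:3]@d;o=P[:3,3]
    return o+d*(z-o[2])/d[2]
E
python3 - <<'E'
from h import *
s=env.observe();print(s['time_s'],s['position'],np.round(s['tool_rot'],3).tolist(),s['grip_width'])
for c in("top","scene"):
    im=env.get_image(c);cv2.imwrite(f'pics/{c}0.png',im['image']);print(c,{k:im[k] for k in im if k not in('image','pose')},np.round(im['pose'],3).tolist())
    for t in("tub","mat","gap","jar_near","jar_far"):
        for r in env.tip_of(c,t)[:3]:
            print(t,round(r['conf'],2),np.round(r['centre']),ray(im,*r['centre'],0).round(3))
E
```

```text
0.0 [0.2488149  0.49019075 0.24770334] [[-0.892, 0.453, -0.001], [0.453, 0.892, -0.001], [0.0, -0.001, -1.0]] 0.08577244920266422
top {'fx': 383.78027032461944, 'fy': 383.78027032461944, 'cx': 260.3211704457968, 'cy': 194.15351465274048} [[-0.027, 0.98, -0.199, 0.307], [-1.0, -0.026, 0.008, -0.073], [0.003, 0.199, 0.98, 1.079], [0.0, 0.0, 0.0, 1.0]]
tub 0.81 [246. 209.] [ 0.484 -0.041  0.   ]
mat 0.72 [374. 216.] [ 0.454 -0.403  0.   ]
mat 0.31 [246. 209.] [ 0.483 -0.04   0.   ]
gap 0.86 [309. 212.] [ 0.47  -0.219  0.   ]
gap 0.73 [270. 233.] [ 0.414 -0.107  0.   ]
jar_near 0.83 [309. 237.] [ 0.4   -0.214  0.   ]
jar_near 0.78 [223. 248.] [0.376 0.027 0.   ]
jar_near 0.68 [267. 255.] [ 0.352 -0.097  0.   ]
jar_far 0.65 [311. 191.] [ 0.532 -0.229  0.   ]
scene {'fx': 377.88669835467726, 'fy': 377.88669835467726, 'cx': 253.09954579232763, 'cy': 193.5600305658489} [[0.812, 0.376, -0.447, 0.032], [-0.584, 0.522, -0.622, -0.773], [-0.001, 0.766, 0.643, 0.78], [0.0, 0.0, 0.0, 1.0]]
tub 0.63 [234. 209.] [ 0.485 -0.045 -0.   ]
mat 0.61 [306. 290.] [ 0.464 -0.397  0.   ]
jar_near 0.92 [192. 210.] [0.376 0.026 0.   ]
jar_near 0.91 [208. 238.] [ 0.358 -0.102  0.   ]
jar_near 0.74 [242. 254.] [ 0.401 -0.206  0.   ]
jar_far 0.88 [282. 236.] [ 0.53  -0.219  0.   ]
```

View pics/top0.png

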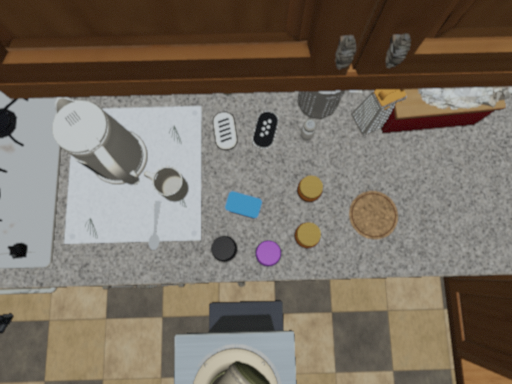

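View pics/scene0.png

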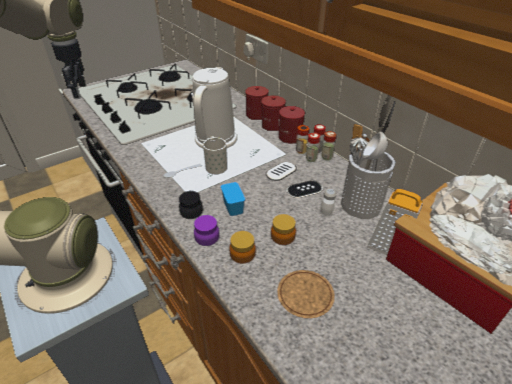

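The top view shows the blue tub at (244,205), the honey jars at (310,188) and (308,235), and the mat at (374,215). The black (223,248) and purple (268,253) jars are look-alikes. Next I refine the poses by fitting silhouettes.

```bash
cat >> h.py <<'E'
from scipy.optimize import minimize
S=4
def proj(im,X):
    P=np.array(im['pose']);p=(X-P[:3,3])@P[:3,:3]
    return np.c_[im['cx']+im['fx']*p[:,0]/-p[:,2],im['cy']-im['fy']*p[:,1]/-p[:,2]]
def ring(r,z):
    a=np.linspace(0,2*np.pi,40);return np.c_[r*np.cos(a),r*np.sin(a),0*a+z]
def box(w,l,z): return np.array([[sx*w/2,sy*l/2,z] for sx in(-1,1) for sy in(-1,1)])
M={'jar':np.vstack([ring(.036,.003),ring(.036,.03),ring(.0315,.045),ring(.0315,.058)]),
   'tub':np.vstack([box(.042,.078,0),box(.055,.093,.053),box(.055,.093,.058),box(.053,.091,.06)]),
   'mat':ring(.07,.001)}
def fit(im,mask,model,x0):
    m=cv2.resize(mask.astype(np.float32),None,fx=S,fy=S,interpolation=cv2.INTER_LINEAR)>.5
    def cost(p):
        a=p[2] if len(p)>2 else 0
        R=np.array([[np.cos(a),-np.sin(a),0],[np.sin(a),np.cos(a),0],[0,0,1]])
        uv=(proj(im,M[model]@R.T+[p[0],p[1],0])+.5)*S-.5
        h=cv2.convexHull((uv*16).round().astype(np.int32))
        g=np.zeros(m.shape,np.uint8);cv2.fillConvexPoly(g,h,1,shift=4);g=g>0
        return 1-(g&m).sum()/(g|m).sum()
    sim=np.array([x0]+[np.array(x0)+np.eye(len(x0))[i]*(.012 if i<2 else .2) for i in range(len(x0))])
    r=minimize(cost,x0,method='Nelder-Mead',options=dict(initial_simplex=sim,xatol=1e-4,fatol=1e-4))
    return r.x,1-r.fun
def look(things):
    for c in("top","scene"):
        im=env.get_image(c)
        for t,model,x0 in things:
            for r in env.trace(c,t)[:5]:
                q=ray(im,*r['bbox'][:2],.03 if model!='mat' else 0)
                if np.hypot(*(q[:2]-x0[:2]))>.04: continue
                x,i=fit(im,r['mask'],model,x0)
                print(c,t,round(r['conf'],2),x.round(4),'iou',round(i,3))
E
python3 - <<'E'
from h import *
look([('tub','tub',[.48,-.04,-.1]),('jar_near','jar',[.4,-.21]),('jar_far','jar',[.53,-.22]),('mat','mat',[.459,-.4])])
E
```

```text
top tub 0.72 [ 0.4866 -0.0354 -0.3067] iou 0.934
top jar_near 0.92 [ 0.4036 -0.2085] iou 0.895
top jar_far 0.64 [ 0.5317 -0.2202] iou 0.897
top mat 0.87 [ 0.4578 -0.4004] iou 0.978
scene tub 0.68 [ 0.4874 -0.0352 -0.3192] iou 0.924
scene jar_near 0.69 [ 0.4037 -0.2065] iou 0.875
scene jar_far 0.71 [ 0.5336 -0.22  ] iou 0.943
scene mat 0.59 [ 0.4584 -0.3989] iou 0.976
```

Both cameras agree to about 2 mm. The gap is at (0.468,-0.214) with yaw -0.10. The tub lies on the gap line but is turned to yaw -0.31. I'll approach from behind it.

```bash
cat >> h.py <<'E'
def plan(x,y,z,yaw):  # yaw: angle of tool y axis in world (rad)
    s=env.observe();R=np.array(s['tool_rot']);p=np.array(s['position'])
    d=R.T@(np.array([x,y,z])-p);cur=np.arctan2(R[1,1],R[0,1])
    tilt=np.arccos(-R[2,2])
    print('t',round(s['time_s'],2),'pos',p.round(4),'yaw',round(cur,3),'tilt',round(tilt,4),'w',round(s['grip_width'],4),'F',np.round(s['ft_force'],1),'shift',d.round(4),'rz',round(-(yaw-cur),3))
E
python3 -m pendant '[[0.18,-0.437,-0.28,0,0,0,1.41],[0.18,-0.437,-0.28,0,0,0,1.41],[0.18,-0.437,-0.28,0,0,0,1.41],[0.18,-0.437,-0.28,0,0,0,1.41],[0.18,-0.437,-0.28,0,0,0,1.41]]' 20
python3 -c "
from h import *
plan(.512,.0425,.12,-.31)"
```

```text
time_s: 1.72
position: [0.408, 0.2191, 0.2486]
tool_rot: [[-0.157, 0.988, 0.001], [0.988, 0.157, 0.0], [0.0, 0.001, -1.0]]
ft_force: [0.9, 0.1, -0.2]
grip_width: 0.0157
gripper_force: 0.0
t 1.73 pos [0.408  0.2191 0.2486] yaw 0.157 tilt 0.0008 w 0.0157 F [ 0.9  0.1 -0.2] shift [-0.1908  0.0749  0.1286] rz 0.467
```

```bash

python3 -m pendant '[[0.18,-0.191,0.075,0.05,0,0,0.467],[0.18,-0.191,0.075,0.05,0,0,0.467],[0.18,-0.191,0.075,0.129,0,0,0.467],[0.18,-0.191,0.075,0.129,0,0,0.467],[0.18,-0.191,0.075,0.129,0,0,0.467]]' >/dev/null
python3 -c "
from h import *
plan(.512,.0425,.047,-.31)
look([('tub','tub',[.487,-.035,-.31])])
cv2.imwrite('pics/s1.png',env.get_image('scene')['image'])"
```

```text
t 2.35 pos [0.512  0.0429 0.1165] yaw -0.307 tilt 0.0055 w 0.0154 F [ 0.1 -0.1  0.6] shift [-0.0003  0.0005  0.0695] rz 0.003
top tub 0.97 [ 0.4869 -0.035  -0.2898] iou 0.923
scene tub 0.57 [ 0.4864 -0.0338 -0.3223] iou 0.936
```

View pics/s1.png

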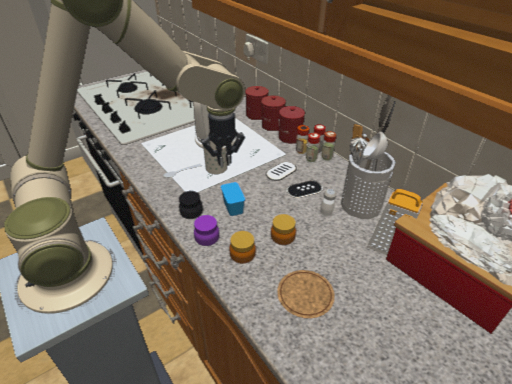

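The fingers hover just behind the tub's rear end. Now I lower them, touch the tub, and push it while turning it into line.

```bash

python3 -m pendant '[[0.18,0,0,0.05,0,0,0],[0.18,0,0,0.07,0,0,0],[0.18,0,0,0.07,0,0,0],[0.18,-0.01,0,0.07,0,0,0],[0.18,-0.02,0,0.07,0,0,0]]' 
python3 -m pendant '[[0.18,-0.009,0,0,0,0,0],[0.18,-0.019,0,0,0,0,-0.03],[0.18,-0.027,0,0,0,0,-0.06],[0.18,-0.035,0,0,0,0,-0.08],[0.18,-0.035,0,0,0,0,-0.08]]' 
python3 -c "
from h import *
plan(.4843,-.0523,.047,-.1)
look([('tub','tub',[.482,-.05,-.25])])"
```

```text
time_s: 3.22
position: [0.5067, 0.025, 0.0506]
tool_rot: [[0.298, 0.954, 0.002], [0.954, -0.298, -0.001], [0.0, 0.002, -1.0]]
ft_force: [0.2, 0.6, -0.4]
grip_width: 0.0156
gripper_force: 0.0
time_s: 3.85
position: [0.4958, -0.0085, 0.0494]
tool_rot: [[0.223, 0.975, 0.0], [0.975, -0.223, -0.0], [-0.0, 0.0, -1.0]]
ft_force: [1.0, -0.3, 0.5]
grip_width: 0.0155
gripper_force: 0.0
t 3.85 pos [ 0.4958 -0.0085  0.0494] yaw -0.224 tilt 0.0005 w 0.0155 F [ 1.  -0.3  0.5] shift [-0.0452 -0.0015  0.0025] rz -0.124
top tub 0.92 [ 0.4797 -0.0719 -0.1786] iou 0.585
scene tub 0.89 [ 0.483  -0.0661 -0.2444] iou 0.931
```

```bash

python3 -m pendant '[[0.18,-0.01,0,0.001,0,0,-0.03],[0.18,-0.02,0,0.002,0,0,-0.06],[0.18,-0.03,-0.001,0.002,0,0,-0.09],[0.18,-0.045,-0.0015,0.002,0,0,-0.125],[0.18,-0.045,-0.0015,0.002,0,0,-0.125]]' >/dev/null
python3 -c "
from h import *
plan(.4785,-.1,.047,-.1)
look([('tub','tub',[.478,-.11,-.1])])
cv2.imwrite('pics/s2.png',env.get_image('scene')['image'][130:330,130:400])"
```

```text
t 4.67 pos [ 0.4844 -0.0517  0.0473] yaw -0.1 tilt 0.0002 w 0.0155 F [-0.6  1.4  0.1] shift [-0.0486 -0.0011  0.0003] rz 0.0
top tub 0.71 [ 0.4648 -0.1283  0.5742] iou 0.449
scene tub 0.62 [ 0.4799 -0.1105 -0.1894] iou 0.897
```

View pics/s2.png

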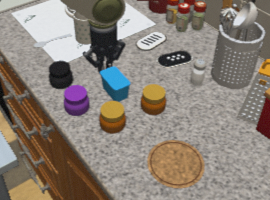

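The tub is lined up before the jars, with its nose pointing at the gap. I'll check its yaw with a blue colour mask.

```bash
cat >> h.py <<'E'
def blue(x0):
    for c in("scene","top"):
        im=env.get_image(c);h=cv2.cvtColor(im['image'],cv2.COLOR_BGR2HSV)
        m=cv2.inRange(h,(95,110,40),(112,255,255))
        n,l,st,_=cv2.connectedComponentsWithStats(m)
        u,v=proj(im,np.array([[x0[0],x0[1],.05]]))[0]
        k=max(range(1,n),key=lambda k:st[k,4]-20*np.hypot(st[k,0]+st[k,2]/2-u,st[k,1]+st[k,3]/2-v))
        x,i=fit(im,l==k,'tub',x0);print(c,st[k].tolist(),x.round(4),round(i,3),'line off',round(x[0]-(.468+(-.214-x[1])*-.1),4))
E
python3 -c "
from h import *
blue([.479,-.11,-.12])"
```

```text
scene [229, 196, 31, 35, 701] [ 0.4795 -0.1074 -0.1637] 0.904 line off 0.0009
top [268, 198, 21, 20, 312] [ 0.472  -0.1203  0.2313] 0.434 line off -0.0053
```

```bash

python3 -m pendant '[[0.18,-0.008,0,0,0,0,-0.02],[0.18,-0.016,0,0,0,0,-0.04],[0.18,-0.024,0,0,0,0,-0.04],[0.18,-0.031,0,0,0,0,-0.04],[0.18,-0.031,0,0,0,0,-0.04]]' >/dev/null
python3 -c "
from h import *
plan(.477,-.12,.047,-.1)
blue([.475,-.14,-.12])
look([('tub','tub',[.475,-.14,-.1]),('jar_near','jar',[.4,-.21]),('jar_far','jar',[.53,-.22])])"
```

```text
t 5.65 pos [ 0.4815 -0.083   0.0473] yaw -0.059 tilt 0.0005 w 0.015 F [0.7 0.9 0.5] shift [-0.0372 -0.0023  0.0004] rz 0.041
scene [235, 202, 32, 36, 705] [ 0.4783 -0.138  -0.1368] 0.864 line off 0.0027
top [283, 198, 18, 20, 232] [ 0.4724 -0.1496  0.2006] 0.323 line off -0.002
top tub 0.69 [ 0.4621 -0.1598  0.6672] iou 0.329
top jar_near 0.92 [ 0.4032 -0.2073] iou 0.947
top jar_far 0.87 [ 0.533  -0.2207] iou 0.937
scene tub 0.92 [ 0.4787 -0.1414 -0.0614] iou 0.9
scene jar_near 0.89 [ 0.4031 -0.2073] iou 0.884
scene jar_far 0.86 [ 0.5332 -0.221 ] iou 0.935
```

```bash

python3 -m pendant '[[0.18,0.05,0,0,0,0,0],[0.18,0.09,0,0,0,0,0.04],[0.18,0.09,0,0,0,0,0.04]]' >/dev/null
python3 -c "
from h import *
plan(.48,-.06,.047,-.1)
blue([.475,-.14,-.12])
look([('tub','tub',[.475,-.14,-.1])])
cv2.imwrite('pics/t3.png',cv2.resize(env.get_image('top')['image'][130:290,180:420],None,fx=3,fy=3))"
```

```text
t 6.53 pos [0.4864 0.0097 0.0473] yaw -0.095 tilt 0.0003 w 0.0152 F [ 0.3 -0.4 -0.1] shift [-0.07    0.0002  0.0003] rz 0.005
scene [236, 202, 31, 36, 695] [ 0.4781 -0.1398 -0.1603] 0.852 line off 0.0027
top [267, 197, 34, 21, 672] [ 0.4783 -0.1427 -0.0287] 0.926 line off 0.0031
top tub 0.91 [ 0.4768 -0.1428 -0.0035] iou 0.907
scene tub 0.63 [ 0.4793 -0.1415 -0.0088] iou 0.902
```

View pics/t3.png

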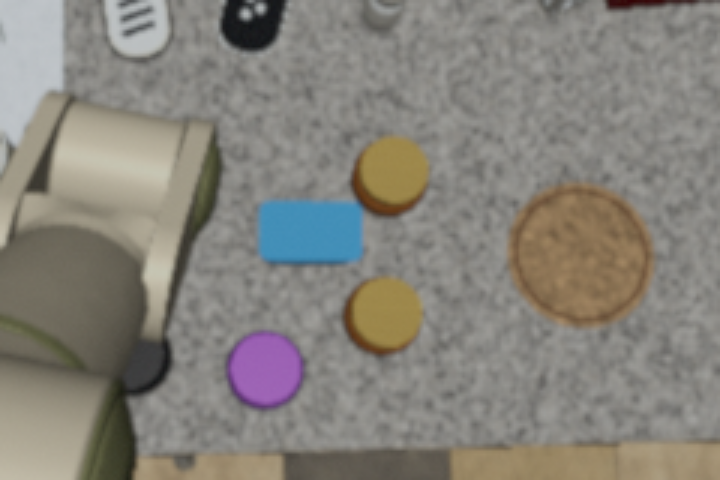

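The top view gives the tub's yaw as about -0.03, with its nose leaning towards the far jar (crop corner 362,202). The tub sits about 3 mm off the line, and the nose about 6 mm off. I'll nudge the nose end sideways with the shut fingers, from the far side.

```bash

python3 -m pendant '[[0,0,0,-0.06,0,0,0],[0,0,0.04,-0.1,0,0,0],[0,-0.05,0.073,-0.1,0,0,0],[0,-0.11,0.073,-0.1,0,0,0],[0,-0.15,0.073,-0.1,0,0,0]]' >/dev/null
python3 -m pendant '[[0,0,0,0,0,0,0],[0,0,0,0.05,0,0,0],[0,0,0,0.085,0,0,0],[0,0,0,0.085,0,0,0]]'
python3 -c "
from h import *
plan(.523,-.147,.062,-.1)
cv2.imwrite('pics/s4.png',cv2.resize(env.get_image('scene')['image'][160:300,160:360],None,fx=3,fy=3))"
```

```text
time_s: 8.0
position: [0.5435, -0.1477, 0.0605]
tool_rot: [[0.098, 0.995, -0.005], [0.995, -0.098, 0.003], [0.002, -0.005, -1.0]]
ft_force: [-0.0, -0.4, 0.9]
grip_width: 0.0001
gripper_force: 0.0
t 8.0 pos [ 0.5435 -0.1477  0.0605] yaw -0.098 tilt 0.0052 w 0.0001 F [-0.  -0.4  0.9] shift [-0.0013 -0.0204 -0.0014] rz 0.002
```

View pics/s4.png

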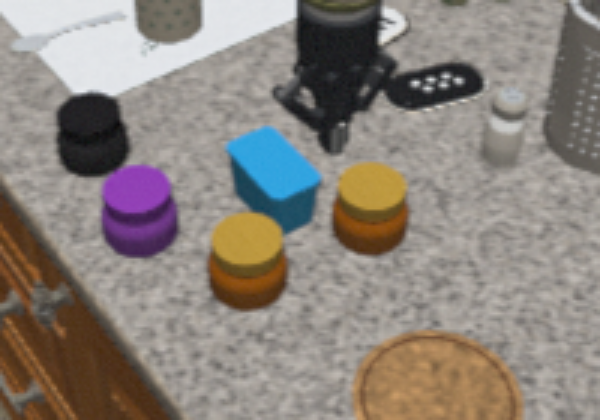

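The shut fingertips (crop 338,135) stand clear of the far jar, beside the tub. I'll nudge slowly.

```bash

python3 -m pendant '[[0,0,-0.01,0,0,0,0],[0,0,-0.018,0,0,0,0],[0,0,-0.022,0,0,0,0],[0,0,-0.024,0,0,0,0],[0,0,-0.024,0,0,0,0]]' >/dev/null
python3 -c "
from h import *
plan(.523,-.147,.062,-.1)
blue([.475,-.14,-.05])
im=env.get_image('scene')['image'];cv2.imwrite('pics/s5.png',np.hstack([cv2.resize(x,None,fx=3,fy=3) for x in (im[190:260,220:320],env.get_image('top')['image'][175:245,250:350])]))"
```

```text
t 8.68 pos [ 0.5207 -0.1465  0.0625] yaw -0.099 tilt 0.0003 w -0.0001 F [-0.5  0.6 -0.1] shift [-0.0003  0.0023  0.0005] rz 0.001
scene [235, 202, 32, 36, 703] [ 0.479  -0.1392 -0.1474] 0.85 line off 0.0035Traceback (most recent call last):
  File "<string>", line 4, in <module>
    blue([.475,-.14,-.05])
    ~~~~^^^^^^^^^^^^^^^^^^
  File "h.py", line 50, in blue
    k=max(range(1,n),key=lambda k:st[k,4]-20*np.hypot(st[k,0]+st[k,2]/2-u,st[k,1]+st[k,3]/2-v))
ValueError: max() iterable argument is empty
```

```bash
cat > c.py <<'E'
from h import *
s=env.observe();im=env.get_image('scene')
m=cv2.inRange(cv2.cvtColor(im['image'],cv2.COLOR_BGR2HSV),(95,110,40),(112,255,255));m[:185]=0;m[270:]=0
v,u=np.nonzero(m[:,200:320]);ang=.5*np.degrees(np.arctan2(2*np.cov(u,v)[0,1],u.var()-v.var()))
print(np.round(s['position'],4),'F',np.round(s['ft_force'],1),'c',u.mean().round(2)+200,v.mean().round(2),'ang',ang.round(1),len(u), 'ground', ray(im,u.mean()+200,v.mean(),.04).round(4))
E
python3 c.py
python3 -m pendant '[[0,0,-0.002,0,0,0,0],[0,0,-0.002,0,0,0,0]]' >/dev/null; python3 c.py
python3 -m pendant '[[0,0,-0.002,0,0,0,0],[0,0,-0.002,0,0,0,0]]' >/dev/null; python3 c.py
python3 -m pendant '[[0,0,-0.002,0,0,0,0],[0,0,-0.002,0,0,0,0]]' >/dev/null; python3 c.py
```

```text
[ 0.5208 -0.1465  0.0624] F [-0.2  0.1 -0. ] c 251.0 218.51 ang 52.6 704 ground [ 0.4774 -0.1435  0.04  ]
[ 0.5188 -0.1463  0.0624] F [ 1.2 -0.9  0.8] c 250.85 218.39 ang 53.4 705 ground [ 0.4773 -0.1428  0.04  ]
[ 0.5168 -0.1461  0.0625] F [ 1.5 -0.6  1. ] c 250.6 218.23 ang 54.1 707 ground [ 0.4771 -0.1419  0.04  ]
[ 0.5147 -0.1458  0.0624] F [2.  0.1 2.2] c 250.1 218.16 ang 52.7 697 ground [ 0.4762 -0.1408  0.04  ]
```

```bash

python3 -m pendant '[[0,0,0.012,0,0,0,0],[0,0,0.012,-0.06,0,0,0],[0.18,0.06,0,-0.08,0,0,0],[0.18,0.12,-0.02,-0.08,0,0,0],[0.18,0.165,-0.04,-0.08,0,0,0]]' >/dev/null
python3 -c "
from h import *
plan(.48,-.04,.047,-.1)
blue([.475,-.14,-.05])
look([('tub','tub',[.475,-.14,-.05])])
im=env.get_image('top')['image'];cv2.imwrite('pics/t5.png',cv2.resize(im[165:255,225:345],None,fx=6,fy=6,interpolation=cv2.INTER_CUBIC))"
```

```text
t 10.35 pos [0.4908 0.0243 0.1424] yaw -0.098 tilt 0.0004 w 0.0157 F [ 0.2 -0.   0.1] shift [-0.0651 -0.0044  0.0954] rz 0.002
scene [236, 202, 31, 36, 693] [ 0.4786 -0.1389 -0.1468] 0.85 line off 0.003
top [267, 197, 34, 21, 670] [ 0.4778 -0.1427 -0.0318] 0.923 line off 0.0027
top tub 0.67 [ 0.4782 -0.1421 -0.0573] iou 0.92
scene tub 0.97 [ 0.4799 -0.1408  0.0127] iou 0.895
```

View pics/t5.png

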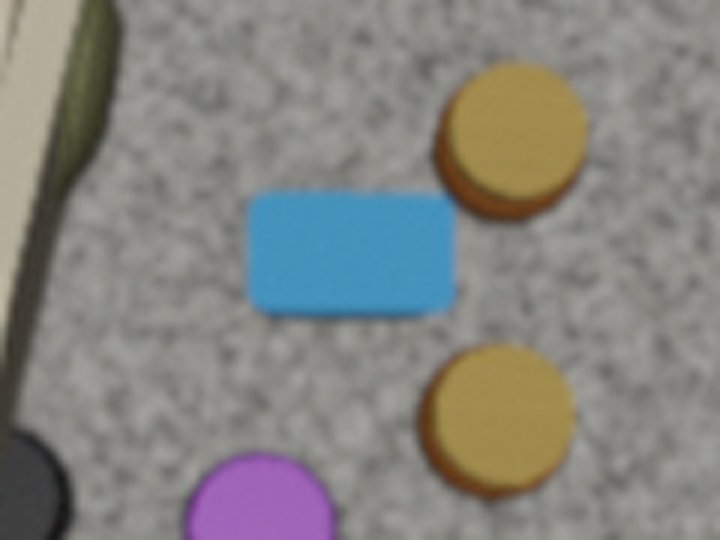

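```bash

python3 -m pendant '[[0,0,0.05,0,0,0,0],[0,-0.06,0.056,0,0,0,0],[0,-0.12,0.056,0,0,0,0],[0,-0.167,0.056,0,0,0,0],[0,-0.167,0.056,0,0,0,0]]' >/dev/null
python3 -m pendant '[[0,0,0,0.05,0,0,0],[0,0,0,0.08,0,0,0],[0,0,0,0.08,0,0,0],[0,0,-0.008,0.08,0,0,0],[0,0,-0.013,0.08,0,0,0]]' >/dev/null; python3 c.py
python3 -m pendant '[[0,0,-0.002,0,0,0,0],[0,0,-0.004,0,0,0,0],[0,0,-0.006,0,0,0,0],[0,0,-0.008,0,0,0,0],[0,0,-0.008,0,0,0,0]]' >/dev/null; python3 c.py
python3 -m pendant '[[0,0,0.012,0,0,0,0],[0,0,0.012,-0.06,0,0,0],[0.18,0.06,0,-0.08,0,0,0],[0.18,0.12,-0.02,-0.08,0,0,0],[0.18,0.165,-0.04,-0.08,0,0,0]]' >/dev/null
cat > r.py <<'E'
from h import *
# image-relative check: tub vs jar lids, all at z~.058, top camera; colour blobs
im=env.get_image('top');h=cv2.cvtColor(im['image'],cv2.COLOR_BGR2HSV)
g=[ray(im,u,v,.058)[:2] for u,v in [(311,187),(308.5,234.5)]]
y=cv2.inRange(h,(18,110,90),(30,255,255))
L=[]
for r,p0 in(('far',(311,187)),('near',(308,234))):
    z=np.zeros_like(y);cv2.circle(z,p0,17,255,-1);c=max(cv2.findContours(y&z,0,1)[0],key=cv2.contourArea)
    (a,b),q=cv2.minEnclosingCircle(c);L.append(ray(im,a,b,.058)[:2]);print(r,round(a,1),round(b,1),round(q,1),L[-1].round(4))
b=cv2.inRange(h,(95,110,150),(112,255,255));c=max(cv2.findContours(b,0,1)[0],key=cv2.contourArea)
X=np.array([ray(im,*p[0],.058)[:2] for p in c],np.float32)*1000
(cx,cy),(w,l),a=cv2.minAreaRect(X);t=np.array([cx,cy])/1000
ex=(L[0]-L[1])/np.linalg.norm(L[0]-L[1]);ey=np.array([-ex[1],ex[0]]);G=(L[0]+L[1])/2
print('gap',G.round(4),'yaw',np.arctan2(ex[1],ex[0]).round(3),'dist',np.linalg.norm(L[0]-L[1]).round(4))
print('tub',t.round(4),'wl',round(w),round(l),'ang',round(np.radians(a),3),'in gap frame',((t-G)@ex).round(4),((t-G)@ey).round(4))
E
python3 r.py; python3 -c "
from h import *
plan(.48,-.04,.047,-.1)
blue([.475,-.14,-.05])"
```

```text
[ 0.5177 -0.1482  0.0637] F [ 1.4 -0.6  0.8] c 250.69 218.36 ang 53.4 704 ground [ 0.4771 -0.1425  0.04  ]
[ 0.5093 -0.1473  0.0622] F [ 1.4 -0.8  1.2] c 249.02 218.03 ang 50.8 675 ground [ 0.474  -0.1386  0.04  ]
far 310.4 187.1 11.6 [ 0.5298 -0.2188]
near 307.9 234.1 12.0 [ 0.4023 -0.2053]
gap [ 0.4661 -0.212 ] yaw -0.105 dist 0.1282
tub [ 0.4785 -0.1435] wl 90 52 ang 1.544 in gap frame 0.0051 0.0695
t 13.35 pos [0.4831 0.0273 0.1423] yaw -0.095 tilt 0.0036 w 0.0158 F [-4.7  4.7 -0.3] shift [-0.0675  0.0036  0.0952] rz 0.005
scene [236, 202, 31, 36, 694] [ 0.478  -0.1393 -0.1511] 0.852 line off 0.0026
top [267, 197, 34, 21, 671] [ 0.4777 -0.1427 -0.0288] 0.927 line off 0.0025
```

```bash

python3 -m pendant '[[0,0,0.05,0,0,0,0],[0,-0.06,0.063,0,0,0,0],[0,-0.12,0.063,0,0,0,0],[0,-0.169,0.063,0,0,0,0],[0,-0.169,0.063,0,0,0,0]]' >/dev/null
python3 -m pendant '[[0,0,0,0.05,0,0,0],[0,0,0,0.097,0,0,0],[0,0,0,0.097,0,0,0],[0,0,-0.01,0.097,0,0,0],[0,0,-0.018,0.097,0,0,0]]' >/dev/null; python3 c.py
python3 -m pendant '[[0,0,-0.002,0,0,0,0],[0,0,-0.003,0,0,0,0],[0,0,-0.003,0,0,0,0]]' >/dev/null; python3 c.py
python3 -c "
from h import *
im=env.get_image('scene')['image'];cv2.imwrite('pics/s6.png',cv2.resize(im[180:270,200:320],None,fx=6,fy=6,interpolation=cv2.INTER_CUBIC))"
```

```text
[ 0.5147 -0.1522  0.0473] F [2.3 0.2 1.7] c 250.09 218.99 ang 46.4 659 ground [ 0.4742 -0.1436  0.04  ]
[ 0.5115 -0.1518  0.0456] F [ 3.  -0.9  2.6] c 249.37 219.18 ang 44.6 630 ground [ 0.4721 -0.143   0.04  ]
```

View pics/s6.png

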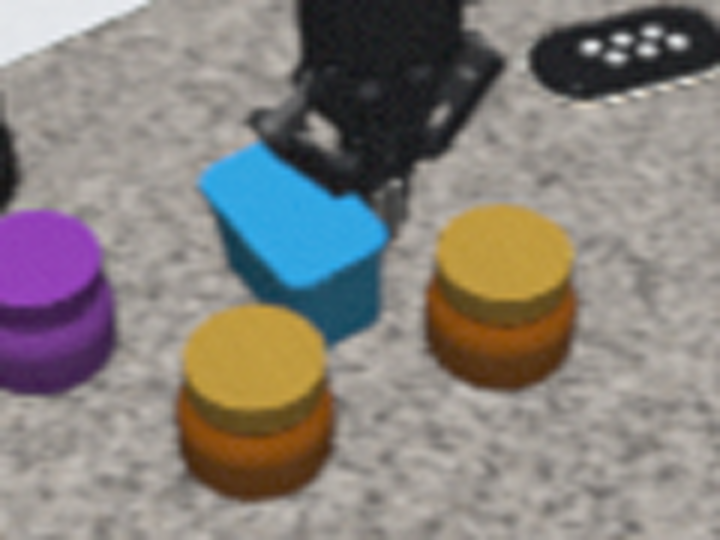

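The linkage overhangs the lid slightly, and the fingertips are touching the tub's far side. I'll raise a little, push a bit more, then check from above.

```bash

python3 -m pendant '[[0,0,0,-0.008,0,0,0],[0,0,-0.002,-0.008,0,0,0],[0,0,-0.003,-0.008,0,0,0],[0,0,-0.003,-0.008,0,0,0]]' >/dev/null; python3 c.py
python3 -m pendant '[[0,0,0.012,0,0,0,0],[0,0,0.012,-0.06,0,0,0],[0.18,0.06,0,-0.088,0,0,0],[0.18,0.12,-0.02,-0.088,0,0,0],[0.18,0.169,-0.04,-0.088,0,0,0]]' >/dev/null
python3 r.py; python3 -c "
from h import *
plan(.48,-.04,.047,-.1)
blue([.475,-.14,-.05])"
```

```text
[ 0.5082 -0.1512  0.0534] F [2.7 0.  3. ] c 248.51 218.7 ang 47.0 637 ground [ 0.4712 -0.14    0.04  ]
far 310.5 187.0 11.6 [ 0.5302 -0.219 ]
near 308.2 233.9 12.1 [ 0.4028 -0.2061]
gap [ 0.4665 -0.2125] yaw -0.101 dist 0.128
tub [ 0.4767 -0.143 ] wl 89 54 ang 1.523 in gap frame 0.0031 0.0702
t 16.45 pos [0.4816 0.028  0.1411] yaw -0.095 tilt 0.0046 w 0.0154 F [-4.1  4.3 -0.6] shift [-0.0681  0.0052  0.094 ] rz 0.005
scene [235, 202, 31, 36, 689] [ 0.4773 -0.1386 -0.1824] 0.852 line off 0.0018
top [267, 197, 34, 22, 664] [ 0.4769 -0.1434 -0.0269] 0.921 line off 0.0019
```

It moved 2 mm the right way. I'll repeat with a deeper nudge, slightly nearer the nose.

```bash

python3 -m pendant '[[0,0,0.05,0,0,0,0],[0,-0.06,0.06,0,0,0,0],[0,-0.12,0.06,0,0,0,0],[0,-0.175,0.06,0,0,0,0],[0,-0.175,0.06,0,0,0,0]]' >/dev/null
python3 -m pendant '[[0,0,0,0.05,0,0,0],[0,0,0,0.087,0,0,0],[0,0,0,0.087,0,0,0],[0,0,-0.008,0.087,0,0,0],[0,0,-0.014,0.087,0,0,0]]' >/dev/null; python3 c.py
python3 -m pendant '[[0,0,-0.002,0,0,0,0],[0,0,-0.004,0,0,0,0],[0,0,-0.006,0,0,0,0],[0,0,-0.0075,0,0,0,0],[0,0,-0.0075,0,0,0,0]]' >/dev/null; python3 c.py
python3 -m pendant '[[0,0,0.015,0,0,0,0],[0,0,0.015,-0.06,0,0,0],[0.18,0.06,0,-0.087,0,0,0],[0.18,0.12,-0.02,-0.087,0,0,0],[0.18,0.175,-0.03,-0.087,0,0,0]]' >/dev/null
python3 r.py; python3 -c "
from h import *
plan(.48,-.04,.047,-.1)
blue([.475,-.14,-.05])"
```

```text
[ 0.5141 -0.1581  0.056 ] F [ 2.8 -0.5  2.1] c 250.06 218.67 ang 49.9 677 ground [ 0.4749 -0.1424  0.04  ]
[ 0.506  -0.157   0.0543] F [ 2.3 -0.6  1.7] c 248.09 218.75 ang 45.2 626 ground [ 0.4702 -0.1395  0.04  ]
far 310.5 187.0 11.6 [ 0.5302 -0.219 ]
near 307.9 234.0 12.1 [ 0.4025 -0.2052]
gap [ 0.4664 -0.2121] yaw -0.108 dist 0.1284
tub [ 0.4768 -0.143 ] wl 89 54 ang 1.523 in gap frame 0.0029 0.0698
t 19.2 pos [0.4904 0.0279 0.1412] yaw -0.095 tilt 0.0043 w 0.0157 F [-3.5  5.4  0.4] shift [-0.0688 -0.0036  0.094 ] rz 0.005
scene [235, 202, 31, 36, 686] [ 0.477  -0.1392 -0.1824] 0.851 line off 0.0016
top [267, 197, 34, 22, 670] [ 0.4763 -0.143  -0.0707] 0.919 line off 0.0012
```

```bash

python3 -m pendant '[[0.18,-0.04,0,0.03,0,0,0.025],[0.18,-0.07,0,0.06,0,0,0.025],[0.18,-0.088,0,0.094,0,0,0.025],[0.18,-0.088,0,0.094,0,0,0.025]]' | head -2
python3 -m pendant '[[0.18,-0.012,0,0,0,0,0],[0.18,-0.024,0,0,0,0,0],[0.18,-0.032,0.001,0,0,0,0.01],[0.18,-0.039,0.002,0,0,0,0.01],[0.18,-0.046,0.002,0,0,0,0.01]]' | head -3
python3 -m pendant '[[0.18,0.06,0,0,0,0,-0.01],[0.18,0.12,0,0,0,0,-0.01],[0.18,0.12,0,0,0,0,-0.01]]' | grep force
python3 r.py; python3 -c "
from h import *
plan(.48,-.08,.047,-.1)
blue([.475,-.16,-.08])
im=env.get_image('top')['image'];cv2.imwrite('pics/t7.png',cv2.resize(im[165:255,225:345],None,fx=6,fy=6,interpolation=cv2.INTER_CUBIC))"
```

```text
time_s: 19.8
position: [0.4835, -0.0689, 0.0455]
time_s: 20.42
position: [0.4812, -0.1136, 0.0476]
tool_rot: [[0.133, 0.991, 0.0], [0.991, -0.133, 0.0], [0.0, 0.0, -1.0]]
ft_force: [-0.2, -0.2, -0.1]
gripper_force: 0.0
far 310.5 187.0 11.6 [ 0.5302 -0.219 ]
near 308.2 233.9 12.1 [ 0.4028 -0.2061]
gap [ 0.4665 -0.2125] yaw -0.101 dist 0.128
tub [ 0.4725 -0.1724] wl 92 54 ang 1.459 in gap frame 0.0019 0.0406
t 20.85 pos [0.4972 0.0065 0.0472] yaw -0.12 tilt 0.0006 w 0.0153 F [ 0.2 -0.7  0.1] shift [-0.088  -0.0067  0.0003] rz -0.02
scene [241, 209, 31, 37, 688] [ 0.4738 -0.1695 -0.2155] 0.831 line off 0.0014
top [277, 198, 35, 22, 681] [ 0.4727 -0.1728 -0.1026] 0.928 line off 0.0005
```

View pics/t7.png

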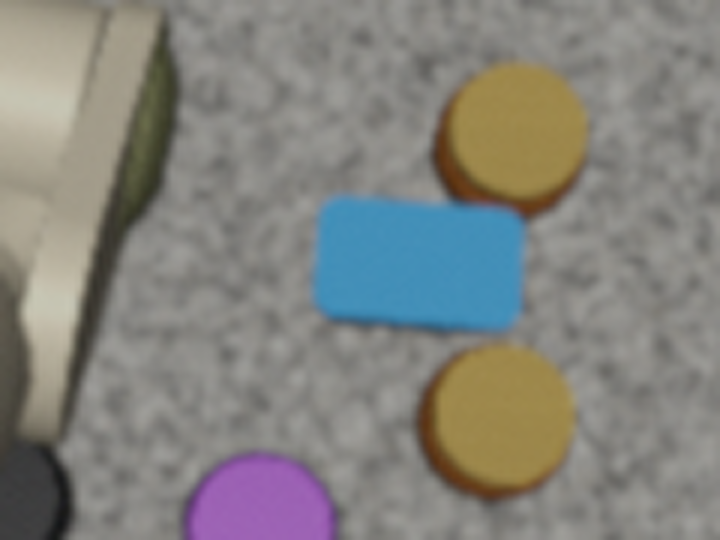

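The tub is aligned, with yaw about -0.10 and 1 to 2 mm off centre. I'll push straight through, with the fingertips a little higher so the linkage clears the jar lids.

```bash

python3 -m pendant '[[0.16,-0.06,-0.004,-0.009,0,0,-0.018],[0.16,-0.103,-0.004,-0.009,0,0,-0.018],[0.16,-0.103,-0.004,-0.009,0,0,-0.018]]' | sed -n 2,4p
python3 -m pendant '[[0.16,-0.012,0,0,0,0,0],[0.16,-0.021,0,0,0,0,0],[0.16,-0.029,0,0,0,0,0],[0.16,-0.037,0,0,0,0,0],[0.16,-0.045,0,0,0,0,0]]' |sed -n 2,4p
python3 -c "
from h import *
plan(.4725,-.175,.056,-.103)
blue([.47,-.2,-.1])"
```

```text
position: [0.4801, -0.1001, 0.0564]
tool_rot: [[0.111, 0.994, 0.001], [0.994, -0.111, -0.001], [-0.001, 0.001, -1.0]]
ft_force: [0.8, 0.9, 0.8]
position: [0.4757, -0.1412, 0.0563]
tool_rot: [[0.105, 0.994, -0.0], [0.994, -0.105, 0.0], [0.0, -0.0, -1.0]]
ft_force: [0.6, 1.9, 0.6]
t 22.0 pos [ 0.4757 -0.1412  0.0563] yaw -0.105 tilt 0.0001 w 0.0135 F [0.6 1.9 0.6] shift [-0.0339  0.0004  0.0003] rz -0.002
scene [245, 214, 33, 38, 757] [ 0.4732 -0.1979 -0.2053] 0.866 line off 0.0036
top [311, 205, 12, 15, 91] [ 0.4621 -0.2223  0.305 ] 0.126 line off -0.005
```

```bash

python3 -m pendant '[[0.16,-0.008,0,0,0,0,0],[0.16,-0.016,0,0,0,0,0],[0.16,-0.024,0,0,0,0,0],[0.16,-0.032,0,0,0,0,0],[0.16,-0.04,0,0,0,0,0]]' |sed -n 2,4p
python3 -m pendant '[[0.16,-0.008,0,0,0,0,0],[0.16,-0.016,0,0,0,0,0],[0.16,-0.024,0,0,0,0,0],[0.16,-0.032,0,0,0,0,0],[0.16,-0.04,0,0,0,0,0]]' |sed -n 2,4p
python3 -c "
from h import *
plan(.4725,-.175,.056,-.103)
blue([.462,-.28,-.1])
look([('tub','tub',[.462,-.28,-.1])])
cv2.imwrite('pics/s8.png',cv2.resize(env.get_image('scene')['image'][160:340,180:400],None,fx=3,fy=3))"
```

```text
position: [0.4714, -0.1813, 0.0563]
tool_rot: [[0.105, 0.994, 0.0], [0.994, -0.105, 0.0], [0.0, 0.0, -1.0]]
ft_force: [-0.1, 2.7, -0.3]
position: [0.4672, -0.221, 0.0563]
tool_rot: [[0.105, 0.994, -0.0], [0.994, -0.105, 0.0], [0.0, -0.0, -1.0]]
ft_force: [-0.4, 2.2, -0.3]
t 23.35 pos [ 0.4672 -0.221   0.0563] yaw -0.106 tilt 0.0 w 0.0138 F [-0.4  2.2 -0.3] shift [0.0463 0.0004 0.0003] rz -0.003
scene [260, 232, 35, 41, 914] [ 0.4631 -0.2772 -0.15  ] 0.914 line off 0.0015Traceback (most recent call last):
  File "<string>", line 4, in <module>
    blue([.462,-.28,-.1])
    ~~~~^^^^^^^^^^^^^^^^^
  File "h.py", line 50, in blue
    k=max(range(1,n),key=lambda k:st[k,4]-20*np.hypot(st[k,0]+st[k,2]/2-u,st[k,1]+st[k,3]/2-v))
ValueError: max() iterable argument is empty
```

The tub is through the gap with low forces. On to the mat.

```bash

python3 -m pendant '[[0.16,-0.008,0,0,0,0,0],[0.16,-0.016,0,0,0,0,0],[0.16,-0.024,0,0,0,0,0],[0.16,-0.032,0,0,0,0,0],[0.16,-0.04,0,0,0,0,0]]' |sed -n 2,4p
python3 -m pendant '[[0.16,-0.008,0,0,0,0,0],[0.16,-0.016,0.001,0,0,0,0],[0.16,-0.024,0.0015,0,0,0,0],[0.16,-0.032,0.002,0,0,0,0],[0.16,-0.04,0.0025,0,0,0,0]]' |sed -n 2,4p
python3 -m pendant '[[0.16,-0.008,0.0005,0,0,0,0],[0.16,-0.016,0.001,0,0,0,0],[0.16,-0.024,0.0015,0,0,0,0],[0.16,-0.03,0.002,0,0,0,0],[0.16,-0.03,0.0025,0,0,0,0]]' |sed -n 2,4p
python3 -c "
from h import *
plan(.461,-.341,.056,-.103)
look([('tub','tub',[.455,-.39,-.1]),('mat','mat',[.458,-.4])])"
```

```text
position: [0.463, -0.2608, 0.0563]
tool_rot: [[0.105, 0.994, -0.0], [0.994, -0.105, 0.0], [0.0, -0.0, -1.0]]
ft_force: [0.3, 0.9, 1.1]
position: [0.4613, -0.3008, 0.0563]
tool_rot: [[0.105, 0.994, -0.0], [0.994, -0.105, 0.0], [0.0, -0.0, -1.0]]
ft_force: [-0.4, 2.4, -0.6]
position: [0.4607, -0.3311, 0.0563]
tool_rot: [[0.106, 0.994, 0.0], [0.994, -0.106, -0.001], [-0.001, 0.0, -1.0]]
ft_force: [-0.1, -0.8, -0.6]
t 25.32 pos [ 0.4607 -0.3311  0.0563] yaw -0.106 tilt 0.0008 w 0.0139 F [-0.1 -0.8 -0.6] shift [-0.0098  0.0014  0.0003] rz -0.003
scene tub 0.58 [ 0.456  -0.3903 -0.1241] iou 0.928
scene mat 0.57 [ 0.4572 -0.401 ] iou 0.575
```

```bash

python3 -m pendant '[[0.16,-0.005,0,0,0,0,0],[0.16,-0.009,0,0,0,0,0],[0.16,-0.009,0,0,0,0,0],[0.16,0.02,0,0,0,0,0],[0.16,0.02,0,0,0,0,0]]' |sed -n 2,4p
python3 -m pendant '[[0.16,0,0,-0.05,0,0,0],[0.16,0,0,-0.1,0,0,0],[0.16,0.06,0,-0.1,0,0,0],[0.16,0.12,0,-0.1,0,0,0],[0.16,0.12,0,-0.1,0,0,0]]' |sed -n 2,4p
python3 -c "
from h import *
blue([.455,-.398,-.1])
look([('tub','tub',[.455,-.398,-.1]),('mat','mat',[.458,-.4])])
cv2.imwrite('pics/s9.png',env.get_image('scene')['image'])"
```

```text
position: [0.4628, -0.3094, 0.0563]
tool_rot: [[0.104, 0.995, -0.0], [0.995, -0.104, 0.0], [0.0, -0.0, -1.0]]
ft_force: [-0.6, -0.5, 0.7]
position: [0.4755, -0.1886, 0.1568]
tool_rot: [[0.101, 0.995, 0.0], [0.995, -0.101, -0.0], [-0.0, 0.0, -1.0]]
ft_force: [0.2, -1.0, 0.0]
scene [287, 262, 39, 45, 1102] [ 0.4551 -0.397  -0.1228] 0.906 line off 0.0054
top [360, 203, 36, 21, 699] [ 0.4544 -0.3996 -0.0391] 0.901 line off 0.0049
top tub 0.73 [ 0.4523 -0.3987 -0.0444] iou 0.932
top mat 0.61 [ 0.4578 -0.4008] iou 0.546
scene mat 0.78 [ 0.458  -0.4003] iou 0.521
```

View pics/s9.png

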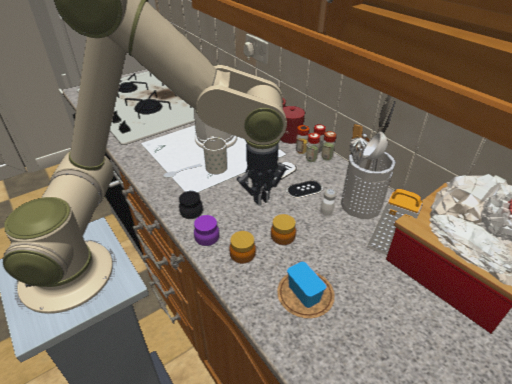

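The tub stands upright at (306,285), about 4 mm from the mat's centre, and the hand is clear of everything.

```bash
python3 -c "
from rig import env
print(env.close_job())"
```

```text
the job is handed in; nothing more can be done
None
```

I pushed the tub through the gap and it stands upright on the cork mat, about 4 mm off centre by the cameras; I handed the job in at about 27 s with the hand clear, and no verdict came back.

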